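# Index the pipe jig to the yellow notch

### The job

Turn the drilling jig to the next hole position on its pipe: swing the red-knobbed keeper outward clear of the turntable, then pull the blue ring up, turn the table one notch to the yellow marker and let the plunger drop fully into that notch. Then swing the keeper fully back in and let go; leave the loose things on the bench where they are.

Things in the scene. Friction and masses are not known exactly. Their poses are not given: they have to be found in the camera images.
- jig: Fixed pipe-drilling jig: grey plate 320 x 330 x 12 mm, aluminium index ring (outer radius 135, top at z = 36 mm), green turntable. Origin on the table's vertical axis at bench height, z up, x towards the plunger arm as found. Ring notches at -80, -40, 0, 40, 80 degrees from x. A 50 mm pipe, 150 long, is strapped on the table, top at z = 112; nothing is above 130 mm with the plunger down
- turntable (a joint): Angle of the green turntable (rad) about the jig's z, counter-clockwise from above positive; 0 as found, notches at 0 and +-0.698 (40 degrees) and +-1.396. Turns with about 0.2 N m of friction; locked while the plunger or the keeper is engaged
- plunger (a joint): Height of the spring plunger (m): 0 = fully down in a notch, 0.024 = top stop. Its 10 mm round-nosed pin sits in a 13 mm notch, is clear of the ring above 0.012, and rests at 0.012 if let go between notches. It is on the turntable's arm, 120 mm from the axis, and turns with it. The spring pushes it down: about 7 N at the bottom, 13 N at the top
- pull_ring (a point): Centre of the blue pull ring on the plunger: an upright ring 48 mm across of 10 mm bar, 120 mm from the turntable's axis, centre at z = 104 mm with the plunger down. Its plane is vertical and radial (local x points outward), so pinch its 10 mm thickness along the tangent (local y). Under it the black housing, 30 mm across, ends at z = 72 mm and a collar at 80 mm
- keeper (a joint): Angle of the keeper lever (rad) about its upright pivot, counter-clockwise from above positive: 0 = fully in, its nose between two dogs on the turntable's rim; 0.45 = stop, fully out. The nose is clear of the table from 0.2 on. It stays where it is left (about 0.15 N m of friction). It enters only when the table stands at a notch
- red_knob (a point): Middle of the grip of the red upright knob at the end of the keeper lever: a cylinder 26 mm in diameter, from z = 63 to 113 mm, this point at z = 88 mm. The steel lever under it is at z = 51 to 63 mm and 20 mm wide. The knob moves on a circle of radius 163 mm about the pivot
- keeper_pivot (a point): Fixed vertical pivot axis of the keeper lever, at z = 57 mm
- pointer (a point): Point turning with the turntable, in line with the plunger arm, 155 mm from the axis: it stands over a marker's centre when the table is at that marker's notch. A white line on the end of the arm points to it
- yellow_mark: Yellow disc 26 mm in diameter, 10 mm high, fixed on the base plate 155 mm from the turntable's axis, in line with the notch to go to: at +40 or -40 degrees. Origin: centre of its underside
- white_mark: White disc of the same size in line with the notch on the other side, not the one wanted
- offcut: Loose dark steel block 90 x 50 x 25 mm lying on the bench beside the jig; leave it. Origin: centre of its underside
- wrench: Loose steel wrench 180 mm long lying on the bench beside the jig; leave it
- gauge_block: Loose brass block 36 x 30 x 22 mm on a corner of the jig's base plate; leave it. Origin: centre of its underside
- drill: Loose yellow and black cordless drill, 200 mm tall, standing on its battery; leave it. Origin: centre of its underside
- spray_can: Loose blue can 56 mm in diameter, 170 mm tall; leave it standing. Origin: centre of its underside
- wire_brush: Loose brush lying on the bench to the robot's left; leave it
- mug: Loose white mug, 80 mm across, 95 mm tall; leave it. Origin: centre of its underside

How it is judged:
On the way, in this order (a step that is already met when the one before it is completed fails the run):
1. the keeper is swung out clear of the turntable (value of joint keeper above 0.2 rad), for 0.2 s.
2. the ring is pulled up, lifting the plunger out of its notch (value of joint plunger above 0.0115 m), for 0.1 s.
3. the table stands at the yellow marker with the plunger down in its notch (horizontal distance between pointer and yellow_mark below 0.012 m and value of joint plunger below 0.003 m and value of joint keeper above 0.15 rad), for 0.2 s.
At the end, for the whole second after the job is handed in: The turntable's pointer is within 12 mm of the yellow marker and the table is still, the plunger is down in that notch (within 3 mm), and the keeper is swung back in (within 0.06 rad of fully in) (horizontal distance between pointer and yellow_mark below 0.012 m and value of joint plunger below 0.003 m and value of joint keeper below 0.06 rad and velocity of joint turntable between -0.05 and 0.05 rad/s); the robot touches nothing.
It fails at once if a loose thing on the bench was moved by more than 30 mm (distance of any of offcut, wrench, gauge_block, drill, spray_can, wire_brush, mug from where it was at the start of the episode above 0.03 m).
It also fails if it takes over 72 s, if anything falls off the work surface, if the arm or the gripper's body presses on something with over 40 N, if the wrist force passes 120 N, or if a joint passes its speed limit or range.

### The arm

A 6-joint arm with a two-finger parallel gripper is mounted at the origin on the work surface. World frame = base frame: x ahead of the robot, y to its left, z up, the work surface at z = 0. Lengths are in m, angles in rad, forces in N, time in s.
With the tool pointing down it reaches from about 0.325 to 0.875 m from the base axis. Payload 4.4 kg.
Tool frame: the origin (TCP) lies at the centre of the arm's flange, where the gripper is bolted on; the fingertips stand 173 mm ahead of it and the grasp point (between the pads) lies 155 mm ahead of it; z points along the fingers, y is the direction in which the jaws open and shut (so a half turn about z gives the same grasp; the last joint's range is limited). The gripper opens to 85 mm and grips with 20 to 120 N. Pads are 22 mm wide; open, the fingers measure 114 mm over their backs; the gripper's body (76 mm by 85 mm) begins 54 mm behind the grasp point. The pads swing forward as they close: fully open they stand 13 mm farther back than shut.
Start: joints at [-1.415, 0.207, 1.542, -0, 1.393, -0.15], TCP at [0.173, -0.548, 0.405] pointing down, gripper open.
Joint ranges: [-2.73, 2.73], [-0.86, 2.22], [0.23, 2.46], [-1.11, 4.25], [0.08, 2.63], [-2.82, 2.82]. Speed limits (rad/s): [2.79, 2.79, 3.14, 3.14, 3.14, 3.14].

### API

Orientations are given as a unit quaternion [x, y, z, w].
In Python, from cell import ctrl, cams gives the robot as it stands.
- The arm moves only by the tool servo_tool, never from a script. Its argument "deltas" is a list of rows, each an object with "dp": the shift along the tool's x, y, z in mm, a list of three; "yaw": the turn about the tool's z in rad; "grip": the closure, from 0 (fully open) to 1 (shut). A call has 1 to 8 rows; each row is the pose to reach, as a shift and turn from the pose commanded when the call began, along the tool's axes at that moment; what a row does not reach only later rows make up. A row lasts 1/8 s, in which the tool goes at most 62.5 mm and 10.7 degrees, less where a joint would pass 70% of its speed; a pose out of reach is approached as far as the arm can. A call with a gripper value outside its range is refused whole. The fingers move at their own pace and stop on an object; "newtons" is the grip in N (left out, the last holds). Time passes only in rows, so rows that repeat a pose let the fingers close. It gives the time, the measured TCP pose, the force and the opening at its end, in the units of the state.
- ctrl.get_state(): the state, without advancing time (a new reading comes with each control period).
- cams.camera(name): name is "scene" or "side" or "wrist"; returns the picture (384x512x3 uint8, red, green, blue); there is no depth.
- cams.camera_model(name): a dict with "intrinsics" (3x3 intrinsics, pixels), "k1" (the pictures are not rectified: a ray, as slopes to the right and down, at radius r is drawn at 1 + k1 r^2 times it, then the intrinsics apply), "T" (4x4, takes a point from camera to world coordinates); the wrist camera has in their place "tool_from_camera" (4x4, takes a point from camera to tool coordinates, whose origin is the TCP and whose axes are the flange's). Camera axes: x right, y up, looking along -z (the intrinsics and any distortion apply to the point x, -y, -z); pixel columns grow to the right and rows downward; lengths in m; the calibration is good to about 2 mm. A picture is of the moment at which its call begins: read the wrist's pose just before it. camera_model takes no time and is no camera call.
- ctrl.job_done(): hands the job in, once; it reports no verdict.
The state is a dict: "t": time; "qpos": joint angles; "joint_vel": joint speeds; "effort": joint torques, N m; "ee_pos": TCP position; "tcp_rot": TCP orientation; "force": force on the tool from outside, world axes, zero at the start; "ft_torque": the same for the moment, N m; "grip_width": finger opening in m.
Only numpy, scipy, OpenCV 4.12 (cv2) and the standard library are available. Lean on these libraries where they do the work, as an engineer would, in place of code of your own. Each camera call takes 0.05 s, during which the arm holds its last target. There are 200 camera calls.

## Working session

There is one attempt and no reset: what is moved stays moved. The work goes in short steps, Python scripts to look and compute and a tool call to move; the robot and the scene stay as the last step left them, time stands still between calls to the robot, and variables do not carry over. Pictures are saved under pics/ and viewed, about 8 in all and at most 12, crops included, and the job is handed in when it is done.

Besides the shell and the picture viewer there is one more tool, called by a JSON object that holds its "method" and its "body", one argument or row to a line. servo_tool: Moves the arm, as the interface text tells. Its arguments: {"type":"object","properties":{"deltas":{"type":"array"},"newtons":{"type":"number"}},"required":["deltas"]}

```bash
mkdir -p pics; ls; cat > h.py <<'E'
import numpy as np, cv2
from cell import ctrl, cams
from scipy.spatial.transform import Rotation as R
def wristT(st=None):
    st=st or ctrl.get_state(); T=np.eye(4); T[:3,:3]=R.from_quat(st["tcp_rot"]).as_matrix(); T[:3,3]=st["ee_pos"]
    return T@np.array(cams.camera_model("wrist")["tool_from_camera"])
def model(n,T=None):
    m=cams.camera_model(n); return np.array(m["intrinsics"]),m["k1"],np.array(m["T"]) if T is None else T
def ray(n,uv,T=None):
    K,k1,T=model(n,T); d=(np.array(uv,float)-K[:2,2])/[K[0,0],K[1,1]]; s=d.copy()
    for _ in range(30): s=d/(1+k1*(s@s))
    v=T[:3,:3]@np.array([s[0],-s[1],-1]); return T[:3,3],v/np.linalg.norm(v)
def atz(n,uv,z,T=None):
    o,v=ray(n,uv,T); return o+v*(z-o[2])/v[2]
def proj(n,p,T=None):
    K,k1,T=model(n,T); c=T[:3,:3].T@(np.array(p)-T[:3,3]); s=np.array([c[0],-c[1]])/-c[2]; s=s*(1+k1*(s@s))
    return s*[K[0,0],K[1,1]]+K[:2,2]
def snap(n,f):
    T=wristT() if n=="wrist" else None
    im=cams.camera(n); cv2.imwrite(f"pics/{f}.png",im[:,:,::-1]); 
    if T is not None: np.save(f"pics/{f}_T.npy",T)
    return im
E
python3 - <<'E'
from h import *
a=snap("scene","s0");b=snap("side","d0")
for n in("scene","side"): print(n,model(n))
print(cams.camera_model("wrist")); print(ctrl.get_state())
E
```

```text
pics
scene (array([[383.18304886,   0.        , 257.62683969],
       [  0.        , 383.18304886, 192.73373683],
       [  0.        ,   0.        ,   1.        ]]), -0.00647233001647355, array([[-0.37531473, -0.7992116 ,  0.46946742,  1.24894086],
       [ 0.92678421, -0.31565697,  0.20354778,  0.30341149],
       [-0.01448708,  0.51148948,  0.85916741,  1.36359239],
       [ 0.        ,  0.        ,  0.        ,  1.        ]]))
side (array([[479.77846092,   0.        , 251.52600666],
       [  0.        , 479.77846092, 185.23673293],
       [  0.        ,   0.        ,   1.        ]]), -0.08836449045636056, array([[-0.98972771,  0.1146588 , -0.08539568,  0.43302018],
       [-0.14168014, -0.70672164,  0.69316035,  1.00621059],
       [ 0.01912596,  0.69813887,  0.71570686,  1.15985888],
       [ 0.        ,  0.        ,  0.        ,  1.        ]]))
{'intrinsics': array([[281.02919455,   0.        , 251.92154068],
       [  0.        , 281.02919455, 191.7862721 ],
       [  0.        ,   0.        ,   1.        ]]), 'k1': -0.013652347202590561, 'tool_from_camera': array([[ 5.213611
[... 292 characters left out ...]
+00,
         1.00000000e+00]])}
{'t': 0.1, 'qpos': array([-1.41548406e+00,  2.07379533e-01,  1.54280434e+00,  9.54625581e-06,
        1.39349253e+00, -1.50494915e-01]), 'joint_vel': array([ 0.00038913, -0.00225589, -0.00214775, -0.00085771, -0.00092432,
       -0.00156693]), 'effort': array([-7.60560961e-04, -3.84090149e+01, -2.92547661e+01, -3.02456119e-04,
        4.84004529e-03, -2.36774935e-05]), 'ee_pos': array([ 0.17305453, -0.54800531,  0.40361929]), 'tcp_rot': array([ 9.88332596e-01,  1.52307565e-01,  2.18787365e-06, -1.04188150e-03]), 'force': array([0.08768461, 0.31135017, 0.92927376]), 'ft_torque': array([ 0.01705383, -0.00017269,  0.00119917]), 'grip_width': 0.08567259092238648}
```

View pics/s0.png

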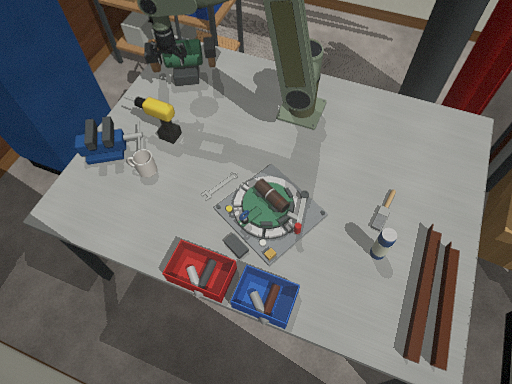

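View pics/d0.png

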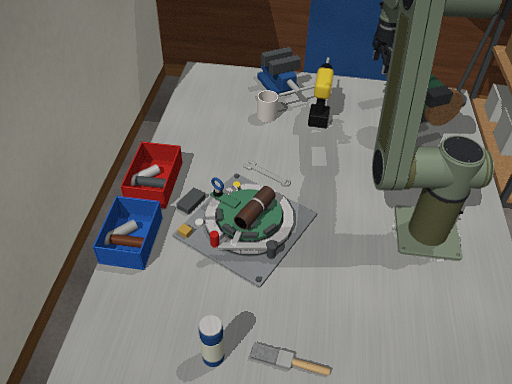

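The scene view shows the jig near (268,208), the red knob at (297,228), yellow mark at (229,209), white mark at (263,242) and the blue ring near (243,216). The side view shows the ring at (217,185) and the red knob at (214,239). I'll zoom in on both.

```bash
python3 - <<'E'
from h import *
s=cv2.imread("pics/s0.png")[160:270,210:330]; d=cv2.imread("pics/d0.png")[165:290,170:320]
z=lambda i,w:cv2.resize(i,(w,600-0),interpolation=cv2.INTER_CUBIC)
a=cv2.resize(s,None,fx=3.3,fy=3.3,interpolation=2);b=cv2.resize(d,None,fx=2.6,fy=2.6,interpolation=2)
h=max(a.shape[0],b.shape[0]); o=np.zeros((h,a.shape[1]+b.shape[1],3),np.uint8)
o[:a.shape[0],:a.shape[1]]=a;o[:b.shape[0],a.shape[1]:]=b; print(o.shape,a.shape); cv2.imwrite("pics/z0.png",o)
def cent(f,lo,hi,box):
    im=cv2.imread(f"pics/{f}.png"); h=cv2.cvtColor(im,cv2.COLOR_BGR2HSV); m=cv2.inRange(h,lo,hi); k=np.zeros_like(m); x0,y0,x1,y1=box; k[y0:y1,x0:x1]=m[y0:y1,x0:x1]
    ys,xs=np.nonzero(k); return (xs.mean(),ys.mean(),len(xs),xs.min(),xs.max(),ys.min(),ys.max())
for f,bx in(("s0",(210,160,330,270)),("d0",(170,165,320,290))):
    print(f,"yel",cent(f,(25,150,120),(34,255,255),bx),"red",cent(f,(0,190,110),(5,255,255),bx),"blue",cent(f,(100,130,60),(118,255,255),bx))
E
```

```text
(363, 786, 3) (363, 396, 3)
s0 yel (np.float64(228.53846153846155), np.float64(208.3846153846154), 26, np.int64(226), np.int64(231), np.int64(206), np.int64(211)) red (np.float64(229.5), np.float64(262.0), 4, np.int64(217), np.int64(235), np.int64(260), np.int64(265)) blue (np.float64(247.35064935064935), np.float64(244.7792207792208), 77, np.int64(240), np.int64(258), np.int64(211), np.int64(269))
d0 yel (np.float64(236.24), np.float64(183.64), 25, np.int64(233), np.int64(239), np.int64(182), np.int64(186)) red (np.float64(206.55140186915887), np.float64(226.3644859813084), 107, np.int64(170), np.int64(217), np.int64(165), np.int64(246)) blue (np.float64(217.30434782608697), np.float64(183.46376811594203), 69, np.int64(211), np.int64(223), np.int64(178), np.int64(189))
```

View pics/z0.png

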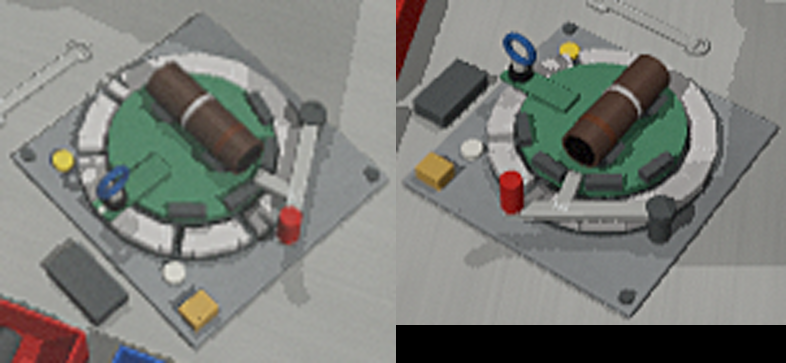

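```bash
cat > fit.py <<'E'
from h import *
from scipy.optimize import least_squares
S=lambda x,y:(210+x/3.3,160+y/3.3); D=lambda x,y:(170+(x-396)/2.6,165+y/2.6)
ob={"scene":dict(y=S(63,159),w=S(174,271),ring=S(113,184),knob=S(289,226),piv=S(313,113),c=[S(197,13),S(12,155),S(190,348),S(388,180)]),
"side":dict(y=D(570,50),w=D(471,149),ring=D(520,49),knob=D(511,192),piv=D(660,205))}
def pts(p,s):
    x,y,a=p; P=lambda r,t,z:np.array([x+r*np.cos(a+t),y+r*np.sin(a+t),z]); q=np.radians(40)
    return dict(y=P(.155,s*q,.022-.001),w=P(.155,-s*q,.021),ring=P(.12,0,.104))
def fit(s):
    best=None
    for a0 in np.arange(-3,3,1):
        f=lambda p:np.concatenate([proj(n,pts(p,s)[k])-ob[n][k] for n in ob for k in("y","w","ring")])
        r=least_squares(f,[.6,.1,a0])
        if best is None or r.cost<best.cost: best=r
    return best
def tri(k):
    A=np.zeros((3,3));b=np.zeros(3)
    for n in ob:
        o,v=ray(n,ob[n][k]);M=np.eye(3)-np.outer(v,v);A+=M;b+=M@o
    return np.linalg.solve(A,b)
if __name__=="__main__":
    for s in(1,-1):
        r=fit(s);print(s,r.cost,r.x,r.fun.round(1))
    for k in("knob","piv","ring","y","w"):print(k,tri(k).round(4))
E
python3 fit.py
```

```text
1 2.72165744530007 [ 0.77146364 -0.05688005  2.68567241] [ 0.2 -0.6  0.1 -0.3  0.7 -1.6 -1.  -0.2 -0.5 -0.6 -0.4  0.3]
-1 2.213547613082721 [ 0.55747665  0.04811429 -0.45640708] [ 0.3 -0.7  0.2 -0.4  0.3 -1.3 -0.8 -0.1 -0.3 -0.5 -0.8  0.1]
knob [0.6364 0.193  0.085 ]
piv [0.4754 0.1695 0.0643]
ring [ 0.6656 -0.0074  0.0988]
y [ 0.6194 -0.0966  0.0157]
w [0.7078 0.084  0.0166]
```

The yellow marker is at -40°, so the table turns clockwise. The jig is at about (0.557, 0.048) with yaw -0.456, and the keeper lever opens towards +y. I'll move above the jig and refine these with the wrist camera.

{"method": "servo_tool", "body": {
  "deltas": [
    {"dp": [48,-38,0],"yaw": 0,"grip": 0},
    {"dp": [96,-76,0],"yaw": 0,"grip": 0},
    {"dp": [144,-115,0],"yaw": 0,"grip": 0},
    {"dp": [192,-153,0],"yaw": 0,"grip": 0},
    {"dp": [240,-192,0],"yaw": 0,"grip": 0},
    {"dp": [288,-230,0],"yaw": 0,"grip": 0},
    {"dp": [336,-268,0],"yaw": 0,"grip": 0},
    {"dp": [384,-307,0],"yaw": 0,"grip": 0}
  ]
}}

```text
t: 1.1
ee_pos: [0.4475, -0.1381, 0.4045]
tcp_rot: [0.988, 0.152, 0.0, 0.0]
force: [0.7, -0.4, -1.2]
grip_width: 0.085
```

{"method": "servo_tool", "body": {
  "deltas": [
    {"dp": [48,-38,0],"yaw": 0,"grip": 0.3},
    {"dp": [96,-76,0],"yaw": 0,"grip": 0.4},
    {"dp": [144,-115,0],"yaw": 0,"grip": 0.4},
    {"dp": [190,-150,0],"yaw": 0,"grip": 0.4},
    {"dp": [215,-173,0],"yaw": 0,"grip": 0.4},
    {"dp": [215,-173,0],"yaw": 0,"grip": 0.4},
    {"dp": [215,-173,0],"yaw": 0,"grip": 0.4}
  ]
}}

```text
t: 1.98
ee_pos: [0.5994, 0.0893, 0.404]
tcp_rot: [0.988, 0.152, -0.001, 0.0]
force: [-0.7, 0.2, -0.2]
grip_width: 0.0512
```

```bash
python3 - <<'E'
from h import *
im=snap("wrist","w1"); st=ctrl.get_state(); print(st["t"],st["ee_pos"],st["tcp_rot"],st["grip_width"])
i=cv2.resize(cv2.imread("pics/w1.png"),(784,588),interpolation=2); cv2.imwrite("pics/w1z.png",i)
E
```

```text
2.025 [0.59930738 0.08892882 0.40419512] [ 9.88394535e-01  1.51906967e-01 -7.01856085e-04  1.55776216e-04] 0.051045462039626434
```

View pics/w1z.png

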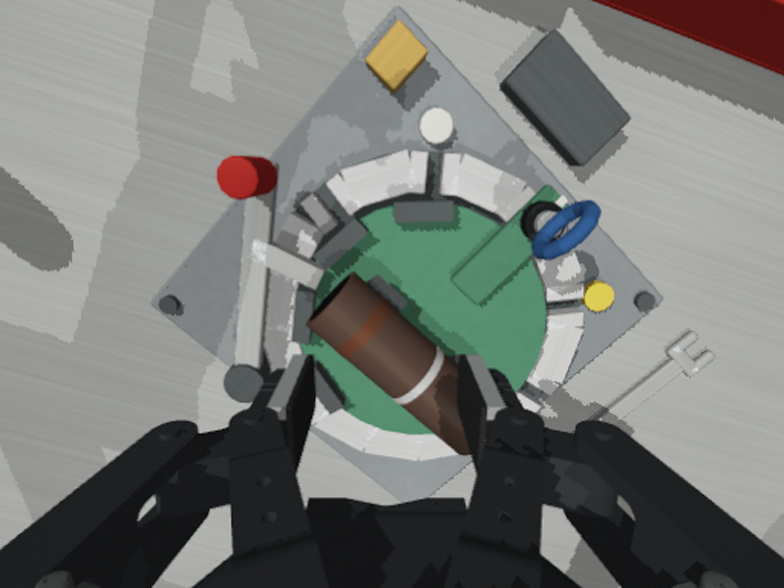

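The wrist view (zoomed 1.53x) shows the knob top at (237,178), ring centre at (566,230), yellow mark at (599,296), white mark at (436,125) and pivot at (243,382). Nothing blocks the knob. I'll refit with these.

```bash
cat > fit2.py <<'E'
from fit import *
T=np.load("pics/w1_T.npy"); W=lambda x,y:(x/1.53125,y/1.53125)
o={"y":W(599,295),"w":W(436,125),"ring":W(566,230)}
f=lambda p:np.concatenate([proj("wrist",pts(p,-1)[k],T)-o[k] for k in o])
r=least_squares(f,[.557,.048,-.456]); print(r.x,r.fun.round(1))
f2=lambda p:np.concatenate([f(p)]+[proj(n,pts(p,-1)[k])-ob[n][k] for n in ob for k in("y","w","ring")])
r2=least_squares(f2,r.x);print(r2.x)
print("knob",atz("wrist",W(236,177),.113,T),"piv",atz("wrist",W(243,381),.075,T),atz("wrist",W(243,381),.065,T),"ring",atz("wrist",o["ring"],.104,T))
x,y,a=r.x;print("ringfit",x+.12*np.cos(a),y+.12*np.sin(a))
E
python3 fit2.py
```

```text
[ 0.5582537   0.04470716 -0.44931959] [ 0.4  0.3  0.6  0.4 -0.8 -0.6]
[ 0.55816572  0.04519498 -0.45053656]
knob [0.63622543 0.19360832 0.113     ] piv [0.48258058 0.16887261 0.075     ] [0.47632645 0.17077579 0.065     ] ring [ 0.66603318 -0.00838583  0.104     ]
ringfit 0.6663428381814166 -0.007415171934410832
```

{"method": "servo_tool", "body": {
  "deltas": [
    {"dp": [35,-45,20],"yaw": 0,"grip": 0.4},
    {"dp": [66,-89,50],"yaw": 0,"grip": 0.4},
    {"dp": [66,-89,80],"yaw": 0,"grip": 0.4},
    {"dp": [66,-89,110],"yaw": 0,"grip": 0.4},
    {"dp": [66,-89,140],"yaw": 0,"grip": 0.4},
    {"dp": [66,-89,152],"yaw": 0,"grip": 0.4},
    {"dp": [66,-89,152],"yaw": 0,"grip": 0.4}
  ]
}}

```text
t: 2.9
ee_pos: [0.6356, 0.1934, 0.2521]
tcp_rot: [0.988, 0.152, -0.001, 0.0]
force: [-0.1, 0.1, 0.2]
grip_width: 0.0514
```

{"method": "servo_tool", "body": {
  "deltas": [
    {"dp": [0,0,0],"yaw": 0,"grip": 0.8},
    {"dp": [0,0,0],"yaw": 0,"grip": 0.8},
    {"dp": [0,0,0],"yaw": 0,"grip": 0.8},
    {"dp": [0,0,0],"yaw": 0,"grip": 0.8}
  ],
  "newtons": 20
}}

```text
t: 3.4
ee_pos: [0.6368, 0.1945, 0.2547]
tcp_rot: [0.988, 0.152, 0.002, 0.0]
force: [-0.7, -0.9, 6.5]
grip_width: 0.0254
```

{"method": "servo_tool", "body": {
  "deltas": [
    {"dp": [1,-8,0],"yaw": 0,"grip": 0.8},
    {"dp": [2,-18,0],"yaw": 0,"grip": 0.8},
    {"dp": [2,-29,0],"yaw": 0,"grip": 0.8},
    {"dp": [1,-40,0],"yaw": 0,"grip": 0.8},
    {"dp": [0,-50,0],"yaw": 0,"grip": 0.8},
    {"dp": [-1,-60,0],"yaw": 0,"grip": 0.8},
    {"dp": [-1,-60,0],"yaw": 0,"grip": 0.8}
  ]
}}

```text
t: 4.28
ee_pos: [0.6174, 0.2531, 0.2545]
tcp_rot: [0.988, 0.153, 0.002, -0.001]
force: [2.6, 1.3, 5.7]
grip_width: 0.0255
```

{"method": "servo_tool", "body": {
  "deltas": [
    {"dp": [0,0,0],"yaw": 0,"grip": 0.4},
    {"dp": [0,0,0],"yaw": 0,"grip": 0.4},
    {"dp": [0,0,-20],"yaw": 0,"grip": 0.4},
    {"dp": [0,0,-45],"yaw": 0,"grip": 0.4},
    {"dp": [0,0,-80],"yaw": 0,"grip": 0.2},
    {"dp": [0,0,-110],"yaw": 0,"grip": 0.2},
    {"dp": [0,0,-110],"yaw": 0,"grip": 0.2}
  ]
}}

```text
t: 5.15
ee_pos: [0.618, 0.2517, 0.3678]
tcp_rot: [0.988, 0.152, 0.004, -0.001]
force: [-0.1, -0.4, -0.4]
grip_width: 0.0684
```

```bash
python3 - <<'E'
from h import *
snap("wrist","w2"); st=ctrl.get_state(); print(st["t"],st["ee_pos"],st["force"],st["tcp_rot"],st["grip_width"])
i=cv2.resize(cv2.imread("pics/w2.png"),(784,588),interpolation=2); cv2.imwrite("pics/w2z.png",i)
E
```

```text
5.2 [0.61728561 0.25144171 0.36509578] [0.09398042 0.54322039 0.47235544] [ 9.88351026e-01  1.52178448e-01  1.97070868e-03 -2.93441474e-04] 0.06828394468594058
```

View pics/w2z.png

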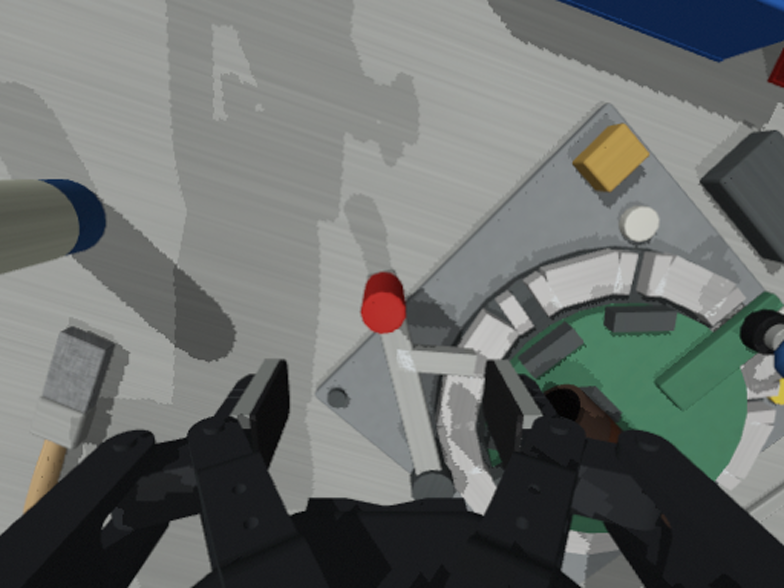

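The knob moved out to about 0.38 rad: top at zoom (382,311), nose clear of the rim. Next is the ring.

{"method": "servo_tool", "body": {
  "deltas": [
    {"dp": [-6,52,0],"yaw": 0.15,"grip": 0.2},
    {"dp": [-12,105,0],"yaw": 0.3,"grip": 0.2},
    {"dp": [-19,157,0],"yaw": 0.45,"grip": 0.2},
    {"dp": [-25,210,0],"yaw": 0.6,"grip": 0.2},
    {"dp": [-31,262,0],"yaw": 0.755,"grip": 0.2},
    {"dp": [-31,262,10],"yaw": 0.755,"grip": 0.4},
    {"dp": [-31,262,10],"yaw": 0.755,"grip": 0.5},
    {"dp": [-31,262,10],"yaw": 0.755,"grip": 0.5}
  ]
}}

```text
t: 6.2
ee_pos: [0.6658, -0.0063, 0.3517]
tcp_rot: [0.975, -0.222, -0.001, -0.0]
force: [-0.1, -0.8, 1.2]
grip_width: 0.0425
```

```bash
python3 - <<'E'
from h import *
snap("wrist","w3"); st=ctrl.get_state(); print(st["t"],st["ee_pos"],st["force"],st["tcp_rot"],st["grip_width"],st["qpos"][5])
i=cv2.resize(cv2.imread("pics/w3.png"),(784,588),interpolation=2); cv2.imwrite("pics/w3z.png",i)
T=np.load("pics/w3_T.npy"); print("pred ring",proj("wrist",[.6662,-.0075,.104],T)*1.53125,[proj("wrist",[.6662+s*.024*np.cos(.45),-.0075-s*.024*np.sin(.45),.104],T)*1.53125 for s in(1,-1)])
E
```

```text
6.25 [ 0.66598121 -0.00619769  0.35229449] [-0.47966132 -0.57864269  0.29969755] [ 9.75140887e-01 -2.21585210e-01 -4.82515457e-04 -1.15649557e-04] 0.04286310018260868 1.8784424323867428
pred ring [388.68998415 305.50140726] [array([388.94196538, 261.51568207]), array([388.45207088, 346.8948014 ])]
```

View pics/w3z.png

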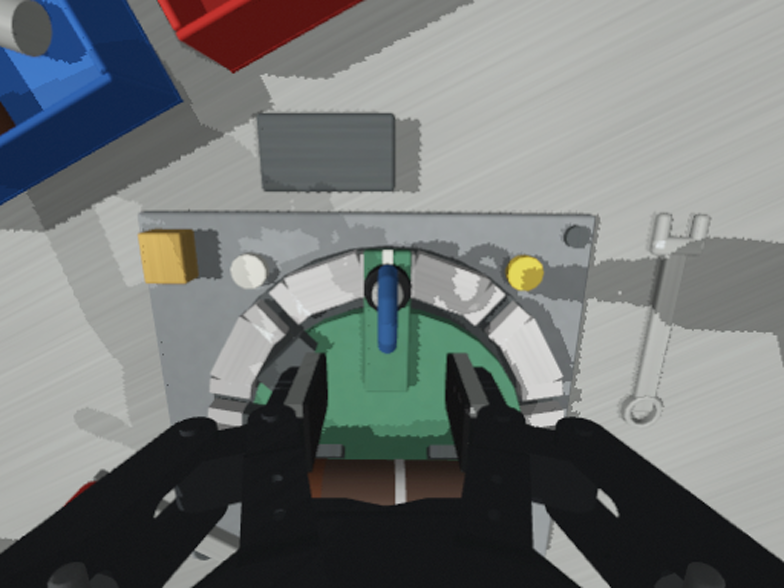

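The ring is edge-on at u=388, v 263–352, which matches the prediction within about 1 mm. Descend and grip.

{"method": "servo_tool", "body": {
  "deltas": [
    {"dp": [0,0,30],"yaw": 0,"grip": 0.5},
    {"dp": [0,0,60],"yaw": 0,"grip": 0.5},
    {"dp": [0,0,80],"yaw": 0,"grip": 0.5},
    {"dp": [0,0,89],"yaw": 0,"grip": 0.5},
    {"dp": [0,0,89],"yaw": 0,"grip": 1},
    {"dp": [0,0,89],"yaw": 0,"grip": 1},
    {"dp": [0,0,89],"yaw": 0,"grip": 1},
    {"dp": [0,0,89],"yaw": 0,"grip": 1}
  ],
  "newtons": 60
}}

```text
t: 7.25
ee_pos: [0.6668, -0.0078, 0.2651]
tcp_rot: [0.975, -0.223, 0.001, -0.0]
force: [0.5, 0.8, 3.1]
grip_width: 0.0087
```

{"method": "servo_tool", "body": {
  "deltas": [
    {"dp": [0,0,-5],"yaw": 0,"grip": 1},
    {"dp": [0,0,-10],"yaw": 0,"grip": 1},
    {"dp": [0,0,-15],"yaw": 0,"grip": 1},
    {"dp": [0,0,-19],"yaw": 0,"grip": 1},
    {"dp": [0,0,-19],"yaw": 0,"grip": 1},
    {"dp": [0,0,-19],"yaw": 0,"grip": 1}
  ]
}}

```text
t: 8.0
ee_pos: [0.6666, -0.0081, 0.2805]
tcp_rot: [0.975, -0.223, 0.001, -0.0]
force: [7.0, 0.5, -11.4]
grip_width: 0.0086
```

Force is -11.4 N at about 16 mm of lift, which fits the spring, so the pin is clear. Turn 40° clockwise along the arc.

{"method": "servo_tool", "body": {
  "deltas": [
    {"dp": [-0.5,10.5,-1],"yaw": 0.087,"grip": 1},
    {"dp": [-1.8,20.8,-1],"yaw": 0.175,"grip": 1},
    {"dp": [-4.1,31.1,-1],"yaw": 0.262,"grip": 1},
    {"dp": [-7.2,41,-1],"yaw": 0.349,"grip": 1},
    {"dp": [-11.2,50.7,-1],"yaw": 0.436,"grip": 1},
    {"dp": [-16.1,60,-1],"yaw": 0.524,"grip": 1},
    {"dp": [-21.7,68.8,-1],"yaw": 0.611,"grip": 1},
    {"dp": [-28.1,77.1,-1],"yaw": 0.698,"grip": 1}
  ]
}}

```text
t: 9.0
ee_pos: [0.6066, -0.0658, 0.2811]
tcp_rot: [0.839, -0.544, -0.001, 0.001]
force: [3.6, -1.0, -10.8]
grip_width: 0.0084
```

{"method": "servo_tool", "body": {
  "deltas": [
    {"dp": [0,0,0],"yaw": 0,"grip": 1},
    {"dp": [0,0,0],"yaw": 0,"grip": 1}
  ]
}}

```text
t: 9.25
ee_pos: [0.6068, -0.0658, 0.2819]
tcp_rot: [0.84, -0.542, -0.001, 0.001]
force: [2.1, -5.3, -12.0]
grip_width: 0.0082
```

```bash
python3 - <<'E'
from h import *
st=ctrl.get_state(); p=st["ee_pos"]; v=p[:2]-[.5582,.0448]; r=R.from_quat(st["tcp_rot"]).as_matrix()
print(st["t"],p,st["force"],st["ft_torque"],st["grip_width"],st["qpos"][5],"r",np.hypot(*v),"ang",np.degrees(np.arctan2(v[1],v[0])+.45),"tool",np.degrees(np.arctan2(r[1,0],r[0,0])+.45))
E
```

```text
9.25 [ 0.60677887 -0.06575967  0.28191804] [  2.06052088  -5.34444069 -12.02177661] [-0.75399484 -0.21096713 -0.13297118] 0.008182395378096783 2.468592773803251 r 0.120761528765022 ang -40.496669325420726 tool -39.892671979519484
```

{"method": "servo_tool", "body": {
  "deltas": [
    {"dp": [0,0,6],"yaw": 0,"grip": 1},
    {"dp": [0,0,12],"yaw": 0,"grip": 1},
    {"dp": [0,0,17],"yaw": 0,"grip": 1},
    {"dp": [0,0,21],"yaw": 0,"grip": 1},
    {"dp": [0,0,21],"yaw": 0,"grip": 1}
  ]
}}

```text
t: 9.88
ee_pos: [0.6083, -0.0649, 0.265]
tcp_rot: [0.84, -0.542, 0.001, -0.0]
force: [-2.8, -1.8, 3.8]
grip_width: 0.0084
```

The height is back to the grasp value (0.265) with a slight upward force, so the pin is in the notch. Release, rise and look.

{"method": "servo_tool", "body": {
  "deltas": [
    {"dp": [0,0,0],"yaw": 0,"grip": 0.5},
    {"dp": [0,0,0],"yaw": 0,"grip": 0.5},
    {"dp": [0,0,0],"yaw": 0,"grip": 0.5},
    {"dp": [0,0,-25],"yaw": 0,"grip": 0.5},
    {"dp": [0,0,-55],"yaw": 0,"grip": 0.5},
    {"dp": [0,0,-95],"yaw": 0,"grip": 0.5},
    {"dp": [0,0,-95],"yaw": 0,"grip": 0.5},
    {"dp": [0,0,-95],"yaw": 0,"grip": 0.5}
  ]
}}

```text
t: 10.88
ee_pos: [0.6072, -0.0649, 0.357]
tcp_rot: [0.84, -0.543, -0.001, 0.0]
force: [0.0, -0.6, -1.3]
grip_width: 0.0429
```

```bash
python3 - <<'E'
from h import *
snap("wrist","w4"); st=ctrl.get_state(); print(st["t"],st["ee_pos"],st["force"],st["tcp_rot"],st["grip_width"])
i=cv2.resize(cv2.imread("pics/w4.png"),(784,588),interpolation=2); cv2.imwrite("pics/w4z.png",i)
T=np.load("pics/w4_T.npy"); a=-.45-.698; c=np.array([.5582,.0448])
for h in(0,.012):
  for s in(-.024,.024): print(h,s,proj("wrist",[*(c+(.12+s)*np.array([np.cos(a),np.sin(a)])),.104+h],T)*1.53125)
print("yel",proj("wrist",[*(c+.155*np.array([np.cos(a),np.sin(a)])),.022],T)*1.53125)
E
```

```text
10.925 [ 0.60688563 -0.064817    0.35605464] [ 1.08182175  0.35550482 -0.21456101] [ 8.39962515e-01 -5.42642521e-01 -1.38739917e-03  3.79289957e-04] 0.04234621494791008
0 -0.024 [386.0638219  344.31988435]
0 0.024 [386.20950514 260.70648029]
0.012 -0.024 [386.09466286 353.30450715]
0.012 0.024 [386.25008489 265.83535286]
yel [386.03813637 220.42801878]
```

View pics/w4z.png

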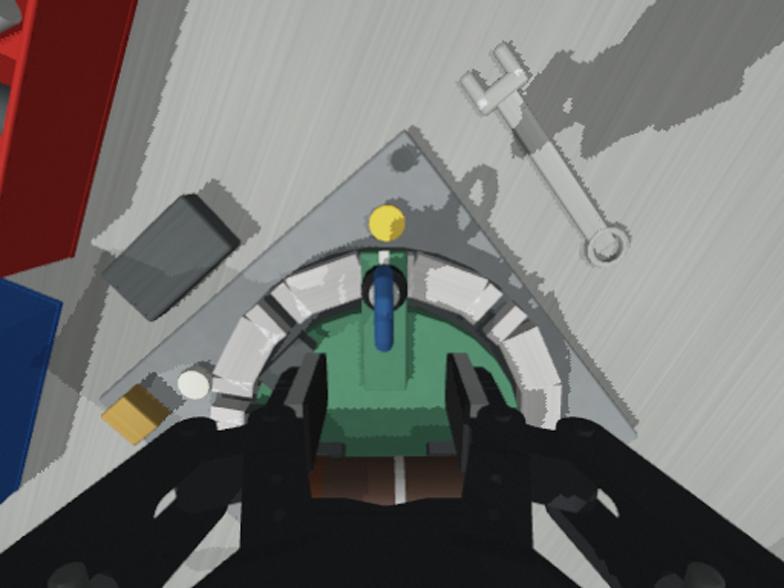

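The arm's white line (384,257) points at the yellow disc (387,222). I'll check the plunger height with a numeric comparison of the ring before and after.

```bash
python3 - <<'E'
from h import *
for f in("w3","w4"):
    im=cv2.imread(f"pics/{f}.png"); h=cv2.cvtColor(im,cv2.COLOR_BGR2HSV); m=cv2.inRange(h,(100,120,50),(120,255,255))
    m[:, :235]=0;m[:,270:]=0;m[:150]=0;m[245:]=0
    ys,xs=np.nonzero(m); T=np.load(f"pics/{f}_T.npy"); a=-.45-(.698 if f=="w4" else 0); c=np.array([.5582,.0448])
    th=np.linspace(0,2*np.pi,60)
    pr=lambda dh,da:np.array([proj("wrist",[*(c+(.12+.024*np.cos(t))*np.array([np.cos(a+da),np.sin(a+da)])),.104+dh+.024*np.sin(t)],T) for t in th])
    print(f,len(xs),ys.min(),ys.max(),xs.mean(),[ (dh,pr(dh,0)[:,1].min().round(1),pr(dh,0)[:,1].max().round(1),pr(dh,0)[:,0].mean().round(1)) for dh in(0,.003,.006,.012)], pr(0,.0175)[:,0].mean())
E
```

```text
w3 673 173 230 252.58395245170877 [(0, np.float64(170.1), np.float64(229.1), np.float64(253.7)), (0.003, np.float64(170.9), np.float64(230.6), np.float64(253.7)), (0.006, np.float64(171.7), np.float64(232.3), np.float64(253.8)), (0.012, np.float64(173.4), np.float64(235.6), np.float64(253.8))] 251.10943443906075
w4 653 173 229 250.25574272588054 [(0, np.float64(169.6), np.float64(227.3), np.float64(252.2)), (0.003, np.float64(170.4), np.float64(228.8), np.float64(252.2)), (0.006, np.float64(171.2), np.float64(230.3), np.float64(252.2)), (0.012, np.float64(172.8), np.float64(233.5), np.float64(252.2))] 249.63225909227106
```

This gives about 1.6 ± 2 mm, which is marginal. A gentle press on the ring top with shut fingertips will measure it, and seat the plunger if needed (contact expected at TCP z ≈ 0.301).

{"method": "servo_tool", "body": {
  "deltas": [
    {"dp": [0,0,0],"yaw": 0,"grip": 1},
    {"dp": [0,0,10],"yaw": 0,"grip": 1},
    {"dp": [0,0,20],"yaw": 0,"grip": 1},
    {"dp": [0,0,30],"yaw": 0,"grip": 1},
    {"dp": [0,0,40],"yaw": 0,"grip": 1},
    {"dp": [0,0,46],"yaw": 0,"grip": 1},
    {"dp": [0,0,49],"yaw": 0,"grip": 1},
    {"dp": [0,0,49],"yaw": 0,"grip": 1}
  ],
  "newtons": 20
}}

```text
t: 11.92
ee_pos: [0.6075, -0.065, 0.3086]
tcp_rot: [0.84, -0.543, -0.0, 0.0]
force: [0.3, 0.2, -0.2]
grip_width: 0.0001
```

{"method": "servo_tool", "body": {
  "deltas": [
    {"dp": [0,0,3],"yaw": 0,"grip": 1},
    {"dp": [0,0,6],"yaw": 0,"grip": 1},
    {"dp": [0,0,6],"yaw": 0,"grip": 1},
    {"dp": [0,0,6],"yaw": 0,"grip": 1}
  ]
}}

```text
t: 12.42
ee_pos: [0.6075, -0.065, 0.3027]
tcp_rot: [0.84, -0.543, 0.0, -0.0]
force: [-0.2, 0.2, -0.3]
grip_width: 0.0002
```

{"method": "servo_tool", "body": {
  "deltas": [
    {"dp": [0,0,2],"yaw": 0,"grip": 1},
    {"dp": [0,0,2],"yaw": 0,"grip": 1},
    {"dp": [0,0,2],"yaw": 0,"grip": 1}
  ]
}}

```text
t: 12.8
ee_pos: [0.6077, -0.0651, 0.3012]
tcp_rot: [0.84, -0.543, 0.0, -0.0]
force: [-0.2, -1.0, 4.0]
grip_width: 0.0
```

Contact came at about z 0.3015, so the plunger is within about 0.5 mm of fully down. Next I'll return to the knob at (0.617, 0.252).

{"method": "servo_tool", "body": {
  "deltas": [
    {"dp": [0,0,-35],"yaw": 0,"grip": 1},
    {"dp": [-30,-15,-60],"yaw": -0.18,"grip": 0.4},
    {"dp": [-75,-36,-60],"yaw": -0.36,"grip": 0.4},
    {"dp": [-125,-60,-60],"yaw": -0.54,"grip": 0.4},
    {"dp": [-175,-85,-60],"yaw": -0.72,"grip": 0.4},
    {"dp": [-225,-110,-60],"yaw": -0.9,"grip": 0.4},
    {"dp": [-265,-130,-60],"yaw": -1.08,"grip": 0.4},
    {"dp": [-285,-139,-60],"yaw": -1.26,"grip": 0.4}
  ]
}}

```text
t: 13.8
ee_pos: [0.6164, 0.2546, 0.3599]
tcp_rot: [0.998, 0.061, -0.0, -0.0]
force: [0.5, 0.5, -0.1]
grip_width: 0.0511
```

{"method": "servo_tool", "body": {
  "deltas": [
    {"dp": [0,0,0],"yaw": -0.18,"grip": 0.4},
    {"dp": [0,0,0],"yaw": -0.19,"grip": 0.4},
    {"dp": [0,0,0],"yaw": -0.19,"grip": 0.4},
    {"dp": [0,0,0],"yaw": -0.19,"grip": 0.4}
  ]
}}

```text
t: 14.3
ee_pos: [0.6171, 0.2514, 0.3606]
tcp_rot: [0.989, 0.15, -0.0, 0.0]
force: [-0.3, 0.3, 0.5]
grip_width: 0.051
```

```bash
python3 - <<'E'
from h import *
snap("wrist","w5"); st=ctrl.get_state(); r=R.from_quat(st["tcp_rot"]).as_matrix(); T=np.load("pics/w5_T.npy")
print(st["t"],st["ee_pos"],st["force"],"th",np.arctan2(r[1,0],r[0,0]),st["grip_width"])
h=cv2.cvtColor(cv2.imread("pics/w5.png"),cv2.COLOR_BGR2HSV); m=cv2.inRange(h,(0,150,60),(6,255,255))|cv2.inRange(h,(175,150,60),(180,255,255))
n,l,s,c=cv2.connectedComponentsWithStats(m)
for k in range(1,n):
    if s[k,4]>100: print(s[k],c[k],atz("wrist",c[k],.100,T))
print("pred top",proj("wrist",[.617,.252,.113],T),"mid",proj("wrist",[.617,.252,.088],T))
E
```

```text
14.35 [0.61711822 0.25142216 0.36067248] [ 0.49138388  0.18116427 -0.27660101] th 0.30100617089969095 0.05142909387903386
[235 176  31  41 966] [250.14492754 196.91925466] [0.61644587 0.25313479 0.1       ]
pred top [251.57095626 201.54211943] mid [251.6062031  192.66400693]
```

{"method": "servo_tool", "body": {
  "deltas": [
    {"dp": [0,0,40],"yaw": 0,"grip": 0.4},
    {"dp": [0,0,75],"yaw": 0,"grip": 0.4},
    {"dp": [0,0,100],"yaw": 0,"grip": 0.4},
    {"dp": [0,0,107],"yaw": 0,"grip": 0.4},
    {"dp": [0,0,107],"yaw": 0,"grip": 0.8},
    {"dp": [0,0,107],"yaw": 0,"grip": 0.8},
    {"dp": [0,0,107],"yaw": 0,"grip": 0.8},
    {"dp": [0,0,107],"yaw": 0,"grip": 0.8}
  ],
  "newtons": 20
}}

```text
t: 15.35
ee_pos: [0.6176, 0.252, 0.255]
tcp_rot: [0.989, 0.151, 0.001, -0.0]
force: [0.7, 0.2, 0.9]
grip_width: 0.0251
```

{"method": "servo_tool", "body": {
  "deltas": [
    {"dp": [1,10,0],"yaw": 0,"grip": 0.8},
    {"dp": [2,20,0],"yaw": 0,"grip": 0.8},
    {"dp": [3,30,0],"yaw": 0,"grip": 0.8},
    {"dp": [3,40,0],"yaw": 0,"grip": 0.8},
    {"dp": [2,50,0],"yaw": 0,"grip": 0.8},
    {"dp": [1,58,0],"yaw": 0,"grip": 0.8},
    {"dp": [1,61,0],"yaw": 0,"grip": 0.8},
    {"dp": [1,61,0],"yaw": 0,"grip": 0.8}
  ]
}}

```text
t: 16.35
ee_pos: [0.6367, 0.1932, 0.2548]
tcp_rot: [0.989, 0.15, 0.001, 0.0]
force: [1.0, 2.4, 4.9]
grip_width: 0.0254
```

{"method": "servo_tool", "body": {
  "deltas": [
    {"dp": [0,2,0],"yaw": 0,"grip": 0.8},
    {"dp": [0,2,0],"yaw": 0,"grip": 0.8},
    {"dp": [0,2,0],"yaw": 0,"grip": 0.8}
  ]
}}

```text
t: 16.73
ee_pos: [0.6371, 0.1917, 0.2548]
tcp_rot: [0.989, 0.151, 0.001, 0.0]
force: [1.2, 2.4, 5.8]
grip_width: 0.0253
```

{"method": "servo_tool", "body": {
  "deltas": [
    {"dp": [0,2,0],"yaw": 0,"grip": 0.8},
    {"dp": [0,3,0],"yaw": 0,"grip": 0.8},
    {"dp": [0,3,0],"yaw": 0,"grip": 0.8}
  ]
}}

```text
t: 17.1
ee_pos: [0.6378, 0.1889, 0.2548]
tcp_rot: [0.989, 0.151, 0.0, -0.0]
force: [0.7, 3.3, 6.4]
grip_width: 0.0257
```

It has moved past the start position with little force, so the fingers are probably giving way against the stop. Release and check.

{"method": "servo_tool", "body": {
  "deltas": [
    {"dp": [0,-4,0],"yaw": 0,"grip": 0.4},
    {"dp": [0,-4,0],"yaw": 0,"grip": 0.4},
    {"dp": [0,-4,0],"yaw": 0,"grip": 0.4},
    {"dp": [0,-4,-25],"yaw": 0,"grip": 0.4},
    {"dp": [0,-4,-60],"yaw": 0,"grip": 0.4},
    {"dp": [-40,20,-110],"yaw": 0,"grip": 0.4},
    {"dp": [-65,85,-150],"yaw": 0,"grip": 0.4},
    {"dp": [-65,85,-150],"yaw": 0,"grip": 0.4}
  ]
}}

```text
t: 18.1
ee_pos: [0.601, 0.0864, 0.4065]
tcp_rot: [0.989, 0.15, 0.002, 0.001]
force: [-0.4, -0.5, 0.2]
grip_width: 0.0511
```

{"method": "servo_tool", "body": {
  "deltas": [
    {"dp": [0,0,0],"yaw": 0,"grip": 0.4},
    {"dp": [0,0,0],"yaw": 0,"grip": 0.4}
  ]
}}

```text
t: 18.35
ee_pos: [0.6006, 0.0895, 0.4018]
tcp_rot: [0.989, 0.151, -0.002, -0.001]
force: [-0.4, -0.2, -0.6]
grip_width: 0.0515
```

```bash
python3 - <<'E'
from h import *
snap("wrist","w6"); st=ctrl.get_state()
print(st["t"],st["ee_pos"],st["force"],st["grip_width"])
for f in("w1","w6"):
    T=np.load(f"pics/{f}_T.npy")
    h=cv2.cvtColor(cv2.imread(f"pics/{f}.png"),cv2.COLOR_BGR2HSV); m=cv2.inRange(h,(0,150,60),(6,255,255))|cv2.inRange(h,(175,150,60),(180,255,255))
    n,l,s,c=cv2.connectedComponentsWithStats(m)
    for k in range(1,n):
        if s[k,4]>300 and s[k,1]>60: print(f,s[k],c[k],atz("wrist",c[k],.100,T))
i=cv2.resize(cv2.imread("pics/w6.png"),(784,588),interpolation=2); cv2.imwrite("pics/w6z.png",i)
E
```

```text
18.4 [0.60061473 0.08975974 0.40149912] [ 0.3398018   0.30309618 -0.99548231] 0.051012267856544335
w1 [142 102  39  28 870] [160.50574713 114.93563218] [0.63695286 0.19202867 0.1       ]
w6 [146 104  39  28 864] [164.51273148 117.10416667] [0.63743888 0.1878967  0.1       ]
```

View pics/w6z.png

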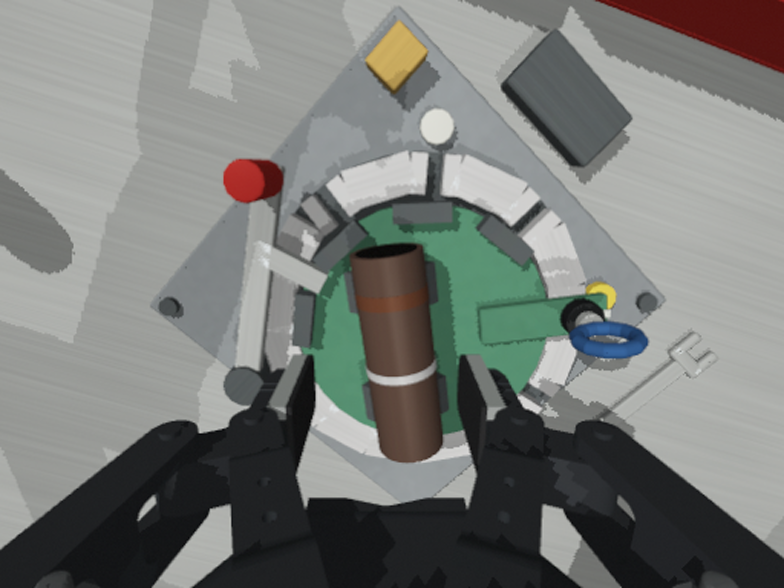

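The table, ring and loose parts look right. The knob is 4 mm further in than as found, but I never felt the stop. I'll push it further in until the force rises.

{"method": "servo_tool", "body": {
  "deltas": [
    {"dp": [32,-42,30],"yaw": 0,"grip": 0.4},
    {"dp": [65,-84,60],"yaw": 0,"grip": 0.4},
    {"dp": [65,-84,90],"yaw": 0,"grip": 0.4},
    {"dp": [65,-84,120],"yaw": 0,"grip": 0.4},
    {"dp": [65,-84,149],"yaw": 0,"grip": 0.4},
    {"dp": [65,-84,149],"yaw": 0,"grip": 0.4},
    {"dp": [65,-84,149],"yaw": 0,"grip": 0.8},
    {"dp": [65,-84,149],"yaw": 0,"grip": 0.8}
  ],
  "newtons": 30
}}

```text
t: 19.4
ee_pos: [0.6384, 0.189, 0.2561]
tcp_rot: [0.989, 0.151, 0.001, -0.0]
force: [0.4, 2.9, -1.9]
grip_width: 0.025
```

{"method": "servo_tool", "body": {
  "deltas": [
    {"dp": [0,0,0],"yaw": 0,"grip": 0.8},
    {"dp": [0,0,0],"yaw": 0,"grip": 0.8},
    {"dp": [0,2,0],"yaw": 0,"grip": 0.8},
    {"dp": [0,4,0],"yaw": 0,"grip": 0.8},
    {"dp": [0,4,0],"yaw": 0,"grip": 0.8}
  ]
}}

```text
t: 20.02
ee_pos: [0.6387, 0.1878, 0.256]
tcp_rot: [0.989, 0.151, 0.001, -0.004]
force: [-2.1, 13.5, 2.4]
grip_width: 0.0249
```

The force rose to 13.5 N with almost no motion, so it is at the stop. Release and retreat upward.

{"method": "servo_tool", "body": {
  "deltas": [
    {"dp": [0,-2.5,0],"yaw": 0,"grip": 0.4},
    {"dp": [0,-2.5,0],"yaw": 0,"grip": 0.4},
    {"dp": [0,-2.5,0],"yaw": 0,"grip": 0.4},
    {"dp": [0,-2.5,-25],"yaw": 0,"grip": 0.4},
    {"dp": [0,-2.5,-60],"yaw": 0,"grip": 0.4},
    {"dp": [-40,20,-110],"yaw": 0,"grip": 0.4},
    {"dp": [-65,85,-150],"yaw": 0,"grip": 0.4},
    {"dp": [-65,85,-150],"yaw": 0,"grip": 0.4}
  ]
}}

```text
t: 21.02
ee_pos: [0.6027, 0.0812, 0.408]
tcp_rot: [0.989, 0.149, 0.002, 0.001]
force: [0.2, 0.5, -0.2]
grip_width: 0.051
```

{"method": "servo_tool", "body": {
  "deltas": [
    {"dp": [0,0,0],"yaw": 0,"grip": 0.4},
    {"dp": [0,0,0],"yaw": 0,"grip": 0.4},
    {"dp": [0,0,0],"yaw": 0,"grip": 0.4}
  ]
}}

```text
t: 21.4
ee_pos: [0.6022, 0.0851, 0.4027]
tcp_rot: [0.988, 0.152, -0.002, -0.0]
force: [0.3, 0.7, 0.0]
grip_width: 0.0513
```

```bash
python3 - <<'E'
from h import *
snap("wrist","w7"); st=ctrl.get_state(); snap("side","d7")
print(st["t"],st["ee_pos"],st["force"])
for f in("w1","w6","w7"):
    T=np.load(f"pics/{f}_T.npy")
    h=cv2.cvtColor(cv2.imread(f"pics/{f}.png"),cv2.COLOR_BGR2HSV); m=cv2.inRange(h,(0,150,60),(6,255,255))|cv2.inRange(h,(175,150,60),(180,255,255))
    n,l,s,c=cv2.connectedComponentsWithStats(m)
    for k in range(1,n):
        if s[k,4]>300 and s[k,1]>60: print(f,atz("wrist",c[k],.100,T))
i=cv2.resize(cv2.imread("pics/w7.png"),(784,588),interpolation=2); cv2.imwrite("pics/w7z.png",i)
E
```

```text
21.45 [0.60227082 0.08506186 0.40292145] [ 0.78769781 -0.41843583  0.4084546 ]
w1 [0.63695286 0.19202867 0.1       ]
w6 [0.63743888 0.1878967  0.1       ]
w7 [0.63750432 0.18787719 0.1       ]
```

View pics/w7z.png

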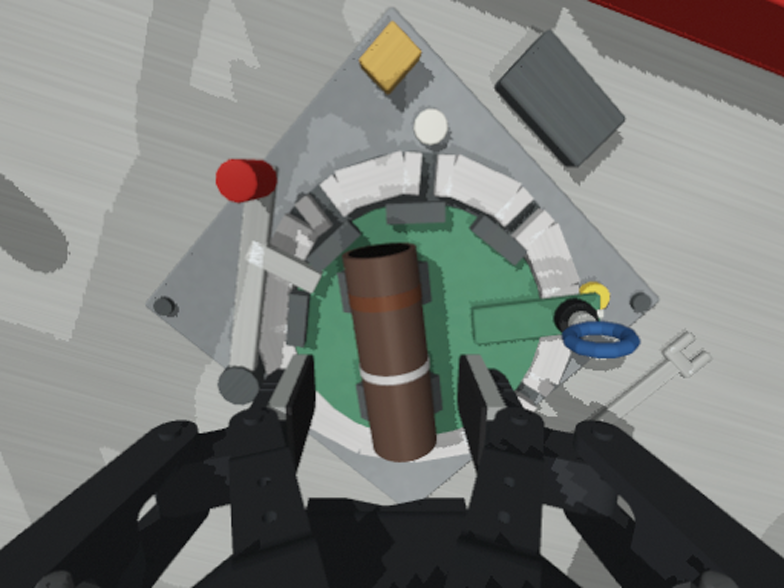

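The knob is unchanged after the hard push, so the keeper is on its stop with the nose between the dogs. The arm points at yellow (596,296), and the offcut, gauge block and wrench have not moved. I'm handing in.

```bash
python3 -c "
from cell import ctrl
print(ctrl.job_done())"
```

```text
the job is handed in; nothing more can be done
None
```

The jig is at the yellow marker's notch (-40°), with the plunger down and the keeper swung fully back in. I handed the job in at about 21.5 s of the 72 s allowed; no verdict was reported.

**What I did:**
- I swung the keeper out to about 0.38 rad.
- I lifted the ring about 16 mm and turned the table 40° clockwise.
- I lowered the plunger into the notch and let go of the ring.
- I swung the keeper back in until it met its stop, then let go and raised the arm clear.

**Last checks:**
- **Table position:** the white line on the arm points at the yellow disc, about 3 mm off centre in the picture (12 mm allowed).
- **Plunger:** the camera comparison was unclear, suggesting about 1.6 ± 2 mm up. A light press on the ring with shut fingertips then met it within about 0.5 mm of fully down.
- **Keeper:** the first push back met no clear stop, so I gripped the knob and pushed again. The force rose to 13.5 N and the knob ended where the first push had left it. That is about 4 mm further in than I first measured it; I did not find out why.
- **Loose things:** the offcut, wrench and gauge block look unmoved in the last wrist picture. The drill, can, brush and mug were outside that view. I worked well away from the first two and the mug, and did not view the final side picture to confirm any of the four.

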